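# Lock a shoe-lasting jack's spring plunger down with its keeper

## Task

Open the lasting jack for the next shoe last: push its spring plunger down as far as it will go by the broad cap on top, and while it is held down slide the keeper by its bridge bar all the way towards the jack's upright pin, to its stop, so that the plunger stays trapped when you let go. Feel for the stops instead of forcing them (never more than about 40 N on any part of the jack), and leave everything else on the bench where it is.

Things in the scene. Friction and masses are not known exactly. Their poses are not given: they have to be found in the camera images.
- jack_base: Bolted-down foot of the lasting jack: dark steel plate 150 (x) x 110 (y) x 14 mm. Origin: centre of its underside on the bench, exactly below the plunger's vertical axis. Its +x (along the long side) is the way the keeper slides home; z is up. The head above it has the same axis and yaw; x and y below are in this frame.
- jack_socket (a point): Centre of the foot's round socket (60 mm wide), 72 mm above the bench on the axis. In it stands the pillar of the aluminium head (x -67 to +108, y +-42 mm, 45 mm high; a pin 32 mm tall on it at x = +88). The head's height is set anew each time and NOT measured: its flat top face, the 'face', is 120 to 155 mm above the bench. Feel for it.
- plunger (a joint): Steel plunger on the axis, m pushed down: 0 = up, 0.013 = hard stop. Its flat cap is 80 (x) by 26 (y) by 7 mm; cap top 28 mm above the face when up, 15 mm at the stop. Spring: about 6 N at first, 14 N at the stop. Less than about 11 mm down, its collar under the cap blocks the keeper once that has slid to about 0.010; trapped, it springs back to about 0.011, against the keeper.
- keeper (a joint): Dark steel keeper plate in rails on the face, m slid along +x: starts at 0 to 0.006; 0.026 = home, at its stop. Its slot closes round the plunger's neck, over the collar. Friction about 2 N when free. It is moved by its bridge bar (see jack_front). Pressed-down fingertips can slide along the cap and push the bar with their side, or straddle the bar.
- jack_front (a point): Middle of the foot plate's +x edge, 75 mm from the axis, 14 mm above the bench: shows the sliding direction. The keeper's bridge spans the cap: two posts 10 (x) by 8 (y) mm with inner faces at y = +-19 mm, and a round bar 10 mm thick along y between them, its centre 42 mm above the face and, along x, off the axis by the keeper's joint value.
- last_plastic_mid (a point): Bystander: green plastic shoe last, 255 x 80 x 112 mm, lying upright; point 50 mm up in its middle.
- last_wood_mid (a point): Bystander: pale wooden shoe last of the same shape; point 50 mm up in its middle.
- hammer: Bystander: hammer lying on the bench; origin at its underside.
- tin: Bystander: round tin 76 mm wide, 85 mm tall; origin at the centre of its underside.
- tape: Bystander: paper tape roll, 90 mm wide, 24 mm tall, near the jack's foot; origin at the centre of its underside.
- heel_block: Bystander: black rubber heel, about 62 x 58 x 30 mm, near the jack's foot; origin at the centre of its underside.
- driver: Bystander: screwdriver lying on the bench; origin at its underside.

How it is judged:
On the way, in this order (a step that is already met when the one before it is completed fails the run):
1. the plunger is pushed at least 11 mm down, the keeper not yet home (value of joint plunger above 0.011 m and value of joint keeper below 0.018 m), for 0.1 s.
2. the keeper is slid home (at least 22 of 26 mm) over the pushed-in plunger (value of joint keeper above 0.022 m and value of joint plunger above 0.009 m), for 0.1 s.
At the end, for the whole second after the job is handed in: The gripper is clear; the keeper is home (at least 22 of its 26 mm) and holds the plunger down: the plunger, let go, rests against the keeper at 9 to 12.4 mm of its 13 mm travel, both still (all of step 2 and value of joint plunger below 0.0124 m and velocity of joint each of plunger, keeper below 0.01 m/s); the robot touches nothing.
It fails at once if the arm or gripper pushes on the plunger with more than 45 N (contact force between any of the fingers, the arm and plunger above 45 N).
It fails at once if the arm or gripper pushes on the keeper with more than 45 N (contact force between any of the fingers, the arm and keeper above 45 N).
It fails at once if a bystander is moved by more than 30 mm (distance of any of last_plastic_mid, last_wood_mid, hammer, tin, tape, heel_block, driver from where it was at the start of the episode above 0.03 m).
It also fails if it takes over 45 s, if anything falls off the work surface, if the arm or the gripper's body presses on something with over 40 N, if the wrist force passes 120 N, or if a joint passes its speed limit or range.

## Robot

A 7-joint arm with a two-finger parallel gripper is mounted at the origin on the work surface. World frame = base frame: x ahead of the robot, y to its left, z up, the work surface at z = 0. Lengths are in m, angles in rad, forces in N, time in s.
With the tool pointing down it reaches from about 0.4 to 0.85 m from the base axis. Payload 10.4 kg.
Tool frame: the origin (TCP) lies on the front face of the gripper's body, between the roots of the fingers; the fingertips stand 73 mm ahead of it and the grasp point (between the pads) lies 54 mm ahead of it; z points along the fingers, y is the line along which they close (so a half turn about z gives the same grasp; the last joint's range is limited). The gripper opens to 85 mm and grips with 20 to 120 N. Pads are 22 mm wide; open, the fingers measure 114 mm over their backs; the gripper's body (76 mm by 85 mm) begins 54 mm behind the grasp point. The pads swing forward as they close: fully open they stand 13 mm farther back than shut.
Start: joints at [1.114, 0.332, -0.065, 1.46, 0.022, 1.35, -0.088], TCP at [0.263, -0.567, 0.304] pointing down, gripper open.
Joint ranges: [-2.6, 2.6], [-0.5, 2.12], [-1.47, 1.34], [0.16, 2.42], [-1.27, 4.41], [0.06, 2.06], [-2.6, 2.6]. Speed limits (rad/s): [2.22, 2.22, 2.79, 2.79, 3.14, 3.14, 3.14].

## Interface

Orientations are given as a unit quaternion [x, y, z, w].
In Python, from workcell import manip gives the robot as it stands.
- The arm moves only by the shell command python3 -m jog 'ROWS' [FORCE]. ROWS is JSON, a list of rows, each an object with "grip": the gripper command: -1 is fully open, 1 is shut, values between are in proportion; "slide": the shift along the tool's x, y, z in cm, a list of three; "yaw": the turn about the tool's z in rad. A call has 1 to 8 rows; each row shifts and turns the commanded pose from where the row before left it, along the tool's axes as they then stand; what a row does not reach is not made up. A row lasts 1/10 s, in which the tool goes at most 50 mm and 8.59 degrees, less where a joint would pass 70% of its speed; a pose out of reach is approached as far as the arm can. A call with a gripper value outside its range is refused whole. The fingers move at their own pace and stop on an object; FORCE is the grip in N (left out, the last holds). Time passes only in rows, so rows that do not move let the fingers close. It gives the time, the measured TCP pose, the force, the opening and the grip force at its end, in the units of the state.
- manip.get_obs(): the state, without advancing time (a new reading comes with each control period).
- manip.camera(name): name is "scene" or "top" or "wrist"; returns the picture (384x512x3 uint8, blue, green, red); there is no depth.
- manip.calibration(name): a dict with "vfov" (degrees; the focal length in pixels is half the picture's height over the tangent of half this angle, whatever the lens; pixels are square), "cx", "cy" (the principal point, pixels), "camera_from_world" (4x4, takes a point from world to camera coordinates). Camera axes: x right, y down, z forward; pixel columns grow to the right and rows downward; lengths in m; the calibration is good to about 2 mm. A picture is of the moment at which its call begins: read the wrist's pose just before it. calibration takes no time and is no camera call; for the wrist camera it gives the pose at the moment of the call.
- manip.hand_in(): hands the job in; it is judged then, once.
Trained networks look in the newest picture that a camera, given by its name, has taken for a name from the list of things; names that differ only in an ending like _2 or _b are one class to them, and where a whole thing is asked for, a point or a joint stands for the part that bears it (a point fixed in the world has none). Each returns a list of dicts, best first, with "conf" (0 to 1); they miss things now and then, are a little off and sometimes report something else, mostly with a low value. They report only what shows in the picture. A call takes as long as a camera call.
- manip.masks_of(thing, camera): "region" (384x512 bool, what is visible of it) and "centre" ([column, row] in pixels, amid what is visible of it).
The state is a dict: "clock": time; "joint_pos": joint angles; "joint_velocities": joint speeds; "tau": joint torques, N m; "position": TCP position; "ee_rot": TCP orientation; "ft_force": force on the tool from outside, world axes, zero at the start; "torque": the same for the moment, N m; "grip_width": opening from 0.0 (shut) to 1.0 (fully open); "grasp_force": force on a finger pad.
Only numpy, scipy, OpenCV 4.12 (cv2) and the standard library are available. Lean on these libraries where they do the work, as an engineer would, in place of code of your own. Each camera call takes 0.05 s, during which the arm holds its last target. There are 200 camera calls.

## Working session

There is one attempt and no reset: what is moved stays moved. The work goes in short steps, Python scripts to look and compute and a shell command to move; the robot and the scene stay as the last step left them, time stands still between calls to the robot, and variables do not carry over. Pictures are saved under pics/ and viewed, at most 10 in all, crops included, and the job is handed in when it is done.

```bash
mkdir -p pics; ls; python3 - <<'E'
from workcell import manip
import cv2,numpy as np
o=manip.get_obs();print({k:np.round(v,3).tolist() for k,v in o.items()})
ims=[]
for c in("scene","top"):
    im=manip.camera(c);cv2.imwrite(f"pics/{c}0.png",im);ims.append(im)
    for t in("jack_base","plunger","keeper","jack_front"):
        for d in manip.masks_of(t,c)[:2]:print(c,t,round(d["conf"],2),np.round(d["centre"],1),int(d["region"].sum()))
    k=manip.calibration(c);print(k["vfov"],k["cx"],k["cy"],np.round(k["camera_from_world"],3).tolist())
cv2.imwrite("pics/a.png",cv2.resize(np.vstack(ims),(0,0),fx=.78,fy=.78))
E
```

```text
pics
{'clock': 0.0, 'joint_pos': [1.114, 0.333, -0.065, 1.461, 0.022, 1.35, -0.088], 'joint_velocities': [0.001, -0.002, -0.0, 0.0, 0.001, -0.001, 0.001], 'tau': [0.001, -62.544, 0.05, -39.161, 0.016, 0.01, 0.0], 'position': [0.263, -0.567, 0.303], 'ee_rot': [0.977, 0.215, -0.0, -0.001], 'ft_force': [-0.263, 0.118, 0.503], 'torque': [0.057, 0.013, -0.006], 'grasp_force': 0.0, 'grip_width': 1.001}
scene jack_base 0.6 [243.5 248. ] 912
scene plunger 0.48 [252.5 200.6] 177
scene plunger 0.44 [246.4 249.1] 1017
scene keeper 0.49 [253.2 198.5] 131
scene jack_front 0.89 [247.5 245.7] 928
45.931569685558074 260.98658119341866 188.6431283658085 [[-0.102, 0.995, -0.015, 0.056], [0.684, 0.059, -0.727, -0.244], [-0.722, -0.085, -0.686, 1.767], [0.0, 0.0, 0.0, 1.0]]
top jack_base 0.67 [261.9 164.3] 600
top plunger 0.67 [268.9 141.1] 327
top plunger 0.26 [258.3 166.5] 442
top keeper 0.69 [267.  141.1] 284
top keeper 0.21 [410.8 194.9] 2398
top jack_front 0.7 [261.4 165.2] 495
top jack_front 0.19 [233.1 178.3] 481
48.543911719223715 257.4860382769741 194.06972201428903 [[0.004, -1.0, -0.018, 0.005], [-0.997, -0.002, -0.074, 0.46], [0.074, 0.018, -0.997, 1.19], [0.0, 0.0, 0.0, 1.0]]
```

View pics/a.png

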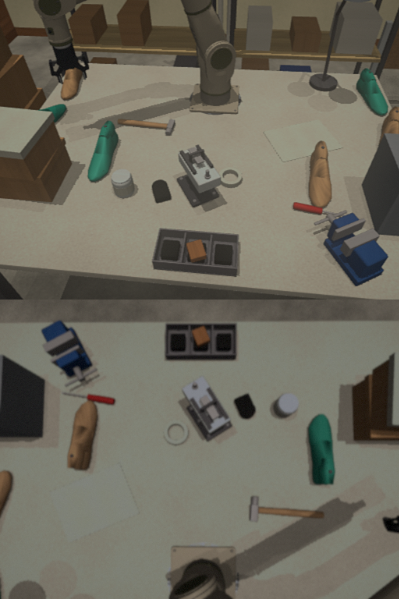

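The jack stands at about (250, 215) in the scene picture and (267, 140) in the top picture. I'll take enlarged crops of it.

```bash
python3 - <<'E'
import cv2,numpy as np
a=cv2.imread("pics/scene0.png")[175:275,215:295];b=cv2.imread("pics/top0.png")[90:190,225:305]
cv2.imwrite("pics/b.png",cv2.resize(np.hstack([a,b]),(0,0),fx=5,fy=5,interpolation=cv2.INTER_CUBIC))
E
```

```text
(no output)
```

View pics/b.png

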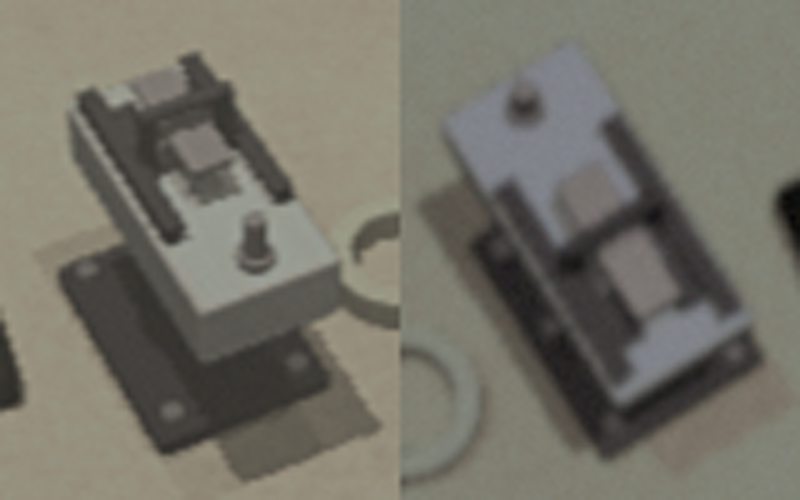

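The pin lies on the far +y side, at top-picture pixel (250, 110). The cap and bar are near (269, 137), and the corners of head and foot are clear in both views. Next I'll fit one model to all of these.

```bash
cat > h.py <<'E'
import numpy as np
from workcell import manip
def proj(k,P):
    T=np.array(k["camera_from_world"]);q=(T[:3,:3]@np.array(P).T).T+T[:3,3]
    f=192/np.tan(np.radians(k["vfov"])/2)
    return np.c_[k["cx"]+f*q[:,0]/q[:,2],k["cy"]+f*q[:,1]/q[:,2]]
def place(p,L):
    c,s=np.cos(p[2]),np.sin(p[2]);L=np.array(L,float)
    return np.c_[p[0]+c*L[:,0]-s*L[:,1],p[1]+s*L[:,0]+c*L[:,1],L[:,2]]
E
python3 - <<'E'
from h import *
from scipy.optimize import least_squares
kt,ks=manip.calibration("top"),manip.calibration("scene")
def L(h,k):
    H=lambda x,y:(x,y,h);F=lambda x,y:(x,y,.014);B=lambda y:(k,y,h+.042)
    return ([H(.108,.042),H(.108,-.042),H(-.067,-.042),H(-.067,.042),F(.075,.055),F(-.075,.055),F(-.075,-.055),B(.019),B(-.019),(.088,0,h+.032)],
     [H(.108,-.042),H(.108,.042),H(-.067,-.042),F(.075,-.055),F(.075,.055),F(-.075,-.055),B(-.019),B(.019),(.088,0,h+.032)])
mt=np.array([(445,120),(575,42),(750,318),(620,400),(475,240),(605,458),(762,360),(572,258),(652,212),(525,92)])/5+[225-80,90]
ms=np.array([(205,315),(340,260),(70,112),(165,452),(325,380),(60,270),(150,118),(228,90),(257,218)])/5+[215,175]
def r(p):
    a,b=L(p[3],p[4]);return np.r_[(proj(kt,place(p,a))-mt).ravel(),(proj(ks,place(p,b))-ms).ravel()]
s=least_squares(r,[.55,0,.5,.135,.003],loss="soft_l1");print(np.round(s.x,4));print(np.round(r(s.x).reshape(-1,2),1).tolist())
c,si=np.cos(s.x[2]),np.sin(s.x[2])
from scipy.spatial.transform import Rotation as R
o=manip.get_obs();M=R.from_quat(o["ee_rot"]).as_matrix();print(np.round(M,3).tolist())
for n in("tin","tape","heel_block","hammer"):
    for d in manip.masks_of(n,"top")[:1]:print(n,d["conf"],d["centre"])
E
```

```text
[ 0.5874 -0.0209  0.5658  0.1477  0.0014]
[[-2.7, 0.0], [-1.0, -1.6], [0.6, 0.1], [-1.3, 1.2], [-2.8, 0.1], [-0.9, 0.4], [0.2, -0.5], [1.4, -1.0], [-1.5, 0.0], [-1.2, 0.0], [-1.3, 0.6], [0.5, 0.3], [-1.6, -1.2], [-1.5, -2.0], [1.1, -1.8], [-1.7, -1.3], [-0.5, -0.5], [-3.3, 0.5], [-0.8, 0.9]]
[[0.907, 0.42, -0.0], [0.42, -0.907, -0.0], [-0.0, 0.0, -1.0]]
tin 0.82 [364.9, 136.5]
tape 0.72 [223.0, 163.5]
heel_block 0.95 [312.9, 134.3]
hammer 0.72 [361.0, 277.3]
```

The fit is good to about 3 mm: axis (0.587, -0.021), yaw 0.566, face about 0.148, keeper about 0.001. I'll straddle the bar with tool y along jack x, and the fingertips on the cap either side of the bar.

```bash
python3 -m jog '[{"grip":0.44,"slide":[3.2,-2.2,-0.3],"yaw":0},{"grip":0.44,"slide":[3.2,-2.2,-0.3],"yaw":0},{"grip":0.44,"slide":[3.2,-2.2,-0.3],"yaw":0},{"grip":0.44,"slide":[3.2,-2.2,-0.3],"yaw":0},{"grip":0.44,"slide":[3.2,-2.2,-0.3],"yaw":0},{"grip":0.44,"slide":[3.2,-2.2,-0.3],"yaw":0},{"grip":0.44,"slide":[3.2,-2.2,-0.3],"yaw":0},{"grip":0.44,"slide":[3.2,-2.2,-0.3],"yaw":0}]'
python3 -m jog '[{"grip":0.44,"slide":[0,0,0],"yaw":-0.14},{"grip":0.44,"slide":[0,0,0],"yaw":-0.14},{"grip":0.44,"slide":[0,0,0],"yaw":-0.14},{"grip":0.44,"slide":[0,0,0],"yaw":-0.14},{"grip":0.44,"slide":[0,0,0],"yaw":-0.14},{"grip":0.44,"slide":[0,0,0],"yaw":-0.14},{"grip":0.44,"slide":[0,0,0],"yaw":-0.14},{"grip":0.44,"slide":[0,0,0],"yaw":-0.14}]'
cat >> h.py <<'E'
def togo(x,y,yaw):
    from scipy.spatial.transform import Rotation as R
    o=manip.get_obs();M=R.from_quat(o["ee_rot"]).as_matrix();p=o["position"]
    a=np.arctan2(M[1,1],M[0,1]);d=np.array([x,y,p[2]])-p
    print("pos",np.round(p,4),"toolz",np.round(M[:,2],3),"slide cm",np.round(M.T@d*100,2),"yaw",round(float(-(yaw-a+np.pi)%(2*np.pi)-np.pi) if 0 else float(-((yaw-a+np.pi)%(2*np.pi)-np.pi)),3),"w",o["grip_width"],"F",np.round(o["ft_force"],1),"t",o["clock"],"j7",o["joint_pos"][6])
E
python3 -c "
from h import *
togo(.587,-.021,.566)"
```

```text
clock: 1.5
position: [0.4216, -0.2984, 0.3283]
ee_rot: [0.977, 0.215, 0.0, 0.0]
ft_force: [0.4, -0.5, -0.2]
grip_width: 0.278
grasp_force: 0.0
clock: 2.3
position: [0.421, -0.2998, 0.328]
ee_rot: [0.711, 0.703, -0.0, 0.0]
ft_force: [0.4, 0.6, 0.8]
grip_width: 0.283
grasp_force: 0.0
pos [ 0.421  -0.2998  0.328 ] toolz [ 0. -0. -1.] slide cm [28.07 16.29 -0.  ] yaw -0.577 w 0.283242941429858 F [0.4 0.6 0.8] t 2.3 j7 0.4925773288048712
```

```bash
python3 -m jog '[{"grip":0.44,"slide":[3.5,2.0,0],"yaw":0},{"grip":0.44,"slide":[3.5,2.0,0],"yaw":0},{"grip":0.44,"slide":[3.5,2.0,0],"yaw":0},{"grip":0.44,"slide":[3.5,2.0,0],"yaw":0},{"grip":0.44,"slide":[0,0,0],"yaw":-0.145},{"grip":0.44,"slide":[0,0,0],"yaw":-0.145},{"grip":0.44,"slide":[0,0,0],"yaw":-0.145},{"grip":0.44,"slide":[0,0,0],"yaw":-0.14}]'
python3 - <<'E'
from h import *
import cv2
togo(.587,-.021,.566)
k=manip.calibration("wrist");im=manip.camera("wrist")
cv2.imwrite("pics/w0.png",im)
P=place([.5874,-.0209,.5658],[(0.001,0,.19),(.001,.019,.19),(.001,-.019,.19),(.088,0,.18),(.108,.042,.148),(.108,-.042,.148),(-.067,.042,.148),(-.067,-.042,.148)])
q=proj(k,P);print(np.round(q).tolist())
for u,v in q: cv2.circle(im,(int(u),int(v)),3,(0,0,255),1)
cv2.imwrite("pics/w0m.png",cv2.resize(im,(768,576)))
E
```

```text
clock: 3.1
position: [0.5034, -0.1611, 0.328]
ee_rot: [0.482, 0.876, -0.0, 0.0]
ft_force: [-0.1, -0.5, 0.2]
grip_width: 0.283
grasp_force: 0.0
pos [ 0.5034 -0.1611  0.328 ] toolz [ 0. -0. -1.] slide cm [ 7.37 14.55 -0.  ] yaw -0.002 w 0.2831825534947878 F [-0.1 -0.5  0.2] t 3.1 j7 0.7329430827406327
[[464.0, 106.0], [470.0, 78.0], [458.0, 133.0], [570.0, 106.0], [571.0, 51.0], [538.0, 154.0], [355.0, 51.0], [345.0, 154.0]]
```

View pics/w0m.png

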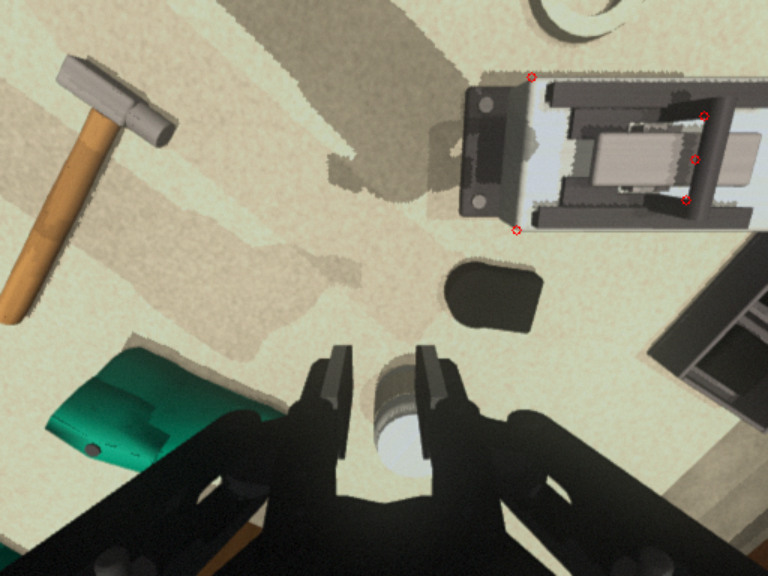

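The wrist view matches the model: head corners agree within 1 px. The bar sits about 7 mm further along +x than I marked, at (713, 158) in the enlarged view, so the keeper is near 0.006. I'll line up over the bar in tool y and check once more.

```bash
python3 -m jog '[{"grip":0.44,"slide":[0.4,3.8,0],"yaw":0},{"grip":0.44,"slide":[0.4,3.8,0],"yaw":0},{"grip":0.44,"slide":[0.4,3.8,0],"yaw":0},{"grip":0.44,"slide":[0.4,3.8,0],"yaw":0},{"grip":0.44,"slide":[0,0,0],"yaw":0},{"grip":0.44,"slide":[0,0,0],"yaw":0}]'
python3 - <<'E'
from h import *
import cv2
togo(.587,-.021,.566)
k=manip.calibration("wrist");im=manip.camera("wrist")
cv2.imwrite("pics/w1.png",im)
P=place([.5874,-.0209,.5658],[(0.006,0,.19),(.006,.019,.19),(.006,-.019,.19),(.088,0,.18),(.108,.042,.148),(.108,-.042,.148),(-.067,.042,.148),(-.067,-.042,.148),(-.04,.013,.176),(.04,-.013,.176)])
q=proj(k,P);print(np.round(q).tolist())
for u,v in q: cv2.circle(im,(int(u),int(v)),3,(0,0,255),1)
cv2.imwrite("pics/w1m.png",cv2.resize(im,(768,576)))
E
```

```text
clock: 3.75
position: [0.6242, -0.0664, 0.3274]
ee_rot: [0.485, 0.874, 0.0, -0.0]
ft_force: [-0.5, -0.9, 0.4]
grip_width: 0.278
grasp_force: 0.0
pos [ 0.6242 -0.0664  0.3274] toolz [-0.001  0.001 -1.   ] slide cm [ 5.82 -0.75  0.01] yaw -0.009 w 0.2777614678867975 F [-0.5 -0.9  0.4] t 3.75 j7 0.45395336179802015
[[256.0, 129.0], [256.0, 101.0], [256.0, 154.0], [364.0, 126.0], [379.0, 71.0], [368.0, 170.0], [168.0, 72.0], [177.0, 171.0], [196.0, 110.0], [299.0, 143.0]]
```

View pics/w1m.png

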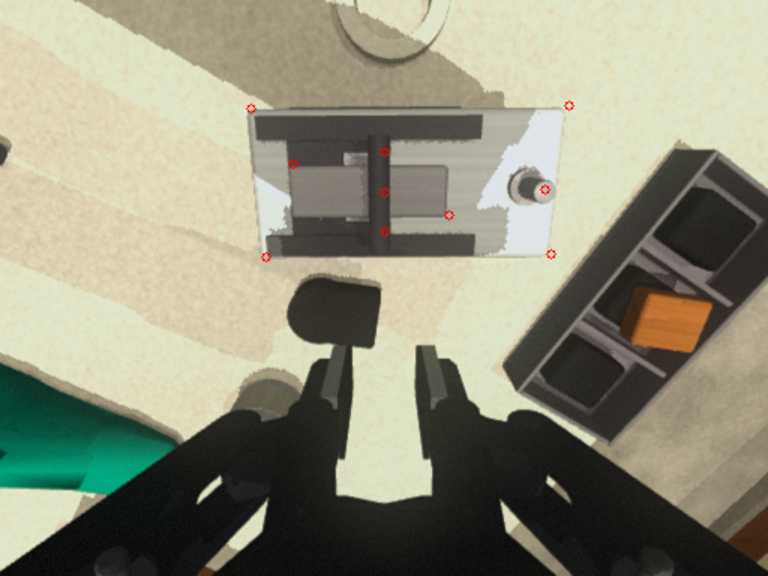

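The bar is about 4 mm behind the tool axis along jack x, and the y alignment is good. I'll centre over it and come down to just above the cap.

```bash
python3 -m jog '[{"grip":0.44,"slide":[2.9,-0.3,0],"yaw":-0.009},{"grip":0.44,"slide":[2.9,-0.15,0],"yaw":0},{"grip":0.44,"slide":[0,0,2],"yaw":0},{"grip":0.44,"slide":[0,0,0.5],"yaw":0},{"grip":0.44,"slide":[0,0,0],"yaw":0}]'
python3 - <<'E'
from h import *
import cv2
togo(.587+.844*.003,-.021+.536*.003,.566)
im=manip.camera("wrist");cv2.imwrite("pics/w2.png",cv2.resize(im[150:384,130:400],(540,468)))
E
```

```text
clock: 4.3
position: [0.5886, -0.0222, 0.3024]
ee_rot: [0.482, 0.876, -0.001, -0.0]
ft_force: [0.1, -0.5, 0.5]
grip_width: 0.277
grasp_force: 0.0
pos [ 0.5886 -0.0222  0.3024] toolz [-0.001 -0.001 -1.   ] slide cm [ 0.19  0.23 -0.  ] yaw -0.002 w 0.27672774249383714 F [ 0.1 -0.5  0.5] t 4.3 j7 0.39613938748336247
```

View pics/w2.png

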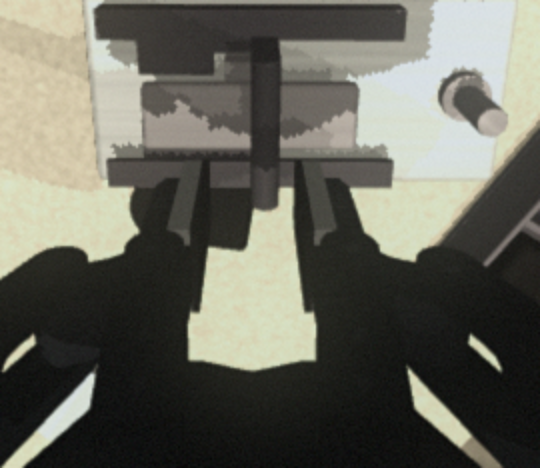

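The gap centre (252) is about 3 mm short of the bar (265), which agrees with the computed offset. I'll correct it and go down.

```bash
python3 -m jog '[{"grip":0.44,"slide":[0.2,0.25,0],"yaw":0},{"grip":0.44,"slide":[0,0,1.3],"yaw":0},{"grip":0.44,"slide":[0,0,1.3],"yaw":0},{"grip":0.44,"slide":[0,0,1.2],"yaw":0},{"grip":0.44,"slide":[0,0,0],"yaw":0}]'
python3 -m jog '[{"grip":0.44,"slide":[0,0,0.2],"yaw":0},{"grip":0.44,"slide":[0,0,0.2],"yaw":0},{"grip":0.44,"slide":[0,0,0],"yaw":0}]'
python3 -c "
from h import *
togo(.587+.844*.003,-.021+.536*.003,.566)"
```

```text
clock: 4.85
position: [0.5892, -0.0177, 0.2622]
ee_rot: [0.481, 0.877, -0.001, -0.002]
ft_force: [-0.8, -0.0, 0.4]
grip_width: 0.281
grasp_force: 0.0
clock: 5.15
position: [0.5902, -0.0174, 0.261]
ee_rot: [0.481, 0.877, 0.0, 0.0]
ft_force: [-0.8, -0.4, -0.9]
grip_width: 0.283
grasp_force: 0.0
pos [ 0.5902 -0.0174  0.261 ] toolz [ 0. -0. -1.] slide cm [-0.13 -0.16 -0.  ] yaw 0.001 w 0.282817677671936 F [-0.8 -0.4 -0.9] t 5.15 j7 0.3765746156181046
```

```bash
for i in 1; do python3 -m jog '[{"grip":0.44,"slide":[0,0,0.3],"yaw":0},{"grip":0.44,"slide":[0,0,0],"yaw":0}]'; python3 -m jog '[{"grip":0.44,"slide":[0,0,0.3],"yaw":0},{"grip":0.44,"slide":[0,0,0],"yaw":0}]'; done
```

```text
clock: 5.35
position: [0.5901, -0.0175, 0.2577]
ee_rot: [0.481, 0.877, -0.0, -0.0]
ft_force: [0.3, 0.0, -0.1]
grip_width: 0.278
grasp_force: 0.0
clock: 5.55
position: [0.59, -0.0175, 0.2545]
ee_rot: [0.481, 0.877, -0.0, -0.0]
ft_force: [1.4, -0.2, -0.4]
grip_width: 0.279
grasp_force: 0.0
```

```bash
python3 -m jog '[{"grip":0.44,"slide":[0,0,0.3],"yaw":0},{"grip":0.44,"slide":[0,0,0],"yaw":0}]'; python3 -m jog '[{"grip":0.44,"slide":[0,0,0.3],"yaw":0},{"grip":0.44,"slide":[0,0,0],"yaw":0}]'
```

```text
clock: 5.75
position: [0.5902, -0.0174, 0.2522]
ee_rot: [0.481, 0.877, -0.0, 0.0]
ft_force: [-1.6, 0.0, 5.3]
grip_width: 0.279
grasp_force: 2.6
clock: 5.95
position: [0.5902, -0.0174, 0.2494]
ee_rot: [0.481, 0.877, -0.0, 0.0]
ft_force: [-3.2, 0.6, 6.7]
grip_width: 0.278
grasp_force: 3.5
```

```bash
python3 -m jog '[{"grip":0.44,"slide":[0,0,0.2],"yaw":0},{"grip":0.44,"slide":[0,0,0],"yaw":0}]'; python3 -m jog '[{"grip":0.44,"slide":[0,0,0.2],"yaw":0},{"grip":0.44,"slide":[0,0,0],"yaw":0}]'
```

```text
clock: 6.15
position: [0.5902, -0.0175, 0.2477]
ee_rot: [0.481, 0.877, -0.0, 0.0]
ft_force: [-3.0, -0.4, 8.2]
grip_width: 0.28
grasp_force: 4.0
clock: 6.35
position: [0.5902, -0.0174, 0.2458]
ee_rot: [0.481, 0.877, -0.0, 0.0]
ft_force: [-4.3, -1.0, 8.9]
grip_width: 0.278
grasp_force: 4.6
```

The fingertips touched the cap at TCP z of about 0.2525. The stop should come near 0.2395.

```bash
python3 -m jog '[{"grip":0.44,"slide":[0,0,0.2],"yaw":0},{"grip":0.44,"slide":[0,0,0],"yaw":0}]'; python3 -m jog '[{"grip":0.44,"slide":[0,0,0.2],"yaw":0},{"grip":0.44,"slide":[0,0,0],"yaw":0}]'
```

```text
clock: 6.55
position: [0.5902, -0.0174, 0.2439]
ee_rot: [0.481, 0.877, -0.0, 0.0]
ft_force: [-4.5, -0.1, 10.6]
grip_width: 0.283
grasp_force: 5.1
clock: 6.75
position: [0.5902, -0.0174, 0.2421]
ee_rot: [0.481, 0.877, -0.0, 0.0]
ft_force: [-5.0, -0.5, 11.1]
grip_width: 0.28
grasp_force: 5.7
```

```bash
python3 -m jog '[{"grip":0.44,"slide":[0,0,0.1],"yaw":0},{"grip":0.44,"slide":[0,0,0],"yaw":0}]'; python3 -m jog '[{"grip":0.44,"slide":[0,0,0.1],"yaw":0},{"grip":0.44,"slide":[0,0,0],"yaw":0}]'
```

```text
clock: 6.95
position: [0.5902, -0.0174, 0.2413]
ee_rot: [0.481, 0.877, -0.0, 0.001]
ft_force: [-6.5, 0.3, 12.0]
grip_width: 0.275
grasp_force: 6.0
clock: 7.15
position: [0.5903, -0.0174, 0.2412]
ee_rot: [0.481, 0.877, -0.0, 0.001]
ft_force: [-9.3, -0.3, 19.8]
grip_width: 0.28
grasp_force: 9.8
```

The stop is felt: force rose to 20 N with no further motion. Now I slide along tool +y (jack +x).

```bash
python3 -m jog '[{"grip":0.44,"slide":[0,0.3,0],"yaw":0},{"grip":0.44,"slide":[0,0.3,0],"yaw":0},{"grip":0.44,"slide":[0,0,0],"yaw":0}]'; python3 -m jog '[{"grip":0.44,"slide":[0,0.3,0],"yaw":0},{"grip":0.44,"slide":[0,0,0],"yaw":0}]'; python3 -c "
from h import *
togo(.587,-.021,.566)"
```

```text
clock: 7.45
position: [0.5948, -0.0157, 0.2412]
ee_rot: [0.482, 0.876, -0.002, 0.0]
ft_force: [-13.7, -6.0, 22.9]
grip_width: 0.28
grasp_force: 11.5
clock: 7.65
position: [0.5974, -0.0145, 0.2412]
ee_rot: [0.482, 0.876, -0.002, 0.001]
ft_force: [-13.1, -7.6, 22.4]
grip_width: 0.277
grasp_force: 11.4
pos [ 0.5974 -0.0145  0.2412] toolz [-0.    -0.004 -1.   ] slide cm [ 0.01 -1.23  0.  ] yaw -0.001 w 0.2772738353800574 F [-13.1  -7.6  22.4] t 7.65 j7 0.3558812267891541
```

```bash
python3 -m jog '[{"grip":0.44,"slide":[0,0.3,0],"yaw":0},{"grip":0.44,"slide":[0,0.3,0],"yaw":0},{"grip":0.44,"slide":[0,0,0],"yaw":0}]'; python3 -m jog '[{"grip":0.44,"slide":[0,0.3,0],"yaw":0},{"grip":0.44,"slide":[0,0.2,0],"yaw":0},{"grip":0.44,"slide":[0,0,0],"yaw":0}]'; python3 -c "
from h import *
togo(.587,-.021,.566)"
```

```text
clock: 7.95
position: [0.6019, -0.012, 0.2411]
ee_rot: [0.482, 0.876, -0.003, 0.0]
ft_force: [-18.0, -8.8, 26.0]
grip_width: 0.279
grasp_force: 13.4
clock: 8.25
position: [0.6061, -0.0095, 0.2411]
ee_rot: [0.482, 0.876, -0.003, 0.0]
ft_force: [-15.9, -9.4, 24.0]
grip_width: 0.283
grasp_force: 13.0
pos [ 0.6061 -0.0095  0.2411] toolz [-0.002 -0.005 -1.   ] slide cm [ 0.05 -2.23  0.01] yaw -0.002 w 0.28345332660452144 F [-15.9  -9.4  24. ] t 8.25 j7 0.34190211104931073
```

```bash
python3 -m jog '[{"grip":0.44,"slide":[0,0.3,0],"yaw":0},{"grip":0.44,"slide":[0,0.3,0],"yaw":0},{"grip":0.44,"slide":[0,0,0],"yaw":0}]'; python3 -m jog '[{"grip":0.44,"slide":[0,0.1,0],"yaw":0},{"grip":0.44,"slide":[0,0.1,0],"yaw":0},{"grip":0.44,"slide":[0,0,0],"yaw":0}]'; python3 -c "
from h import *
togo(.587,-.021,.566)"
```

```text
clock: 8.55
position: [0.6114, -0.0062, 0.241]
ee_rot: [0.482, 0.876, -0.003, 0.0]
ft_force: [-14.1, -8.3, 23.1]
grip_width: 0.284
grasp_force: 11.7
clock: 8.85
position: [0.6127, -0.0055, 0.241]
ee_rot: [0.482, 0.876, -0.003, 0.0]
ft_force: [-17.4, -9.9, 24.3]
grip_width: 0.281
grasp_force: 12.4
pos [ 0.6127 -0.0055  0.241 ] toolz [-0.003 -0.005 -1.   ] slide cm [ 0.06 -3.    0.01] yaw -0.002 w 0.2805511106063335 F [-17.4  -9.9  24.3] t 8.85 j7 0.33229405433079195
```

```bash
python3 -m jog '[{"grip":0.44,"slide":[0,0.1,0],"yaw":0},{"grip":0.44,"slide":[0,0.1,0],"yaw":0},{"grip":0.44,"slide":[0,0,0],"yaw":0}]'; python3 -m jog '[{"grip":0.44,"slide":[0,0.1,0],"yaw":0},{"grip":0.44,"slide":[0,0,0],"yaw":0}]'; python3 - <<'E'
from h import *
import cv2
togo(.587,-.021,.566)
im=manip.camera("wrist");cv2.imwrite("pics/w3.png",cv2.resize(im[120:384,100:430],(660,528)))
E
```

```text
clock: 9.15
position: [0.6143, -0.0045, 0.241]
ee_rot: [0.482, 0.876, -0.003, 0.0]
ft_force: [-17.1, -9.9, 25.4]
grip_width: 0.284
grasp_force: 12.5
clock: 9.35
position: [0.6152, -0.0039, 0.241]
ee_rot: [0.482, 0.876, -0.003, 0.0]
ft_force: [-15.7, -10.3, 24.0]
grip_width: 0.283
grasp_force: 12.7
pos [ 0.6152 -0.0039  0.241 ] toolz [-0.002 -0.005 -1.   ] slide cm [ 0.06 -3.3   0.02] yaw -0.002 w 0.2828345858698678 F [-15.7 -10.3  24. ] t 9.35 j7 0.3287825312796711
```

View pics/w3.png

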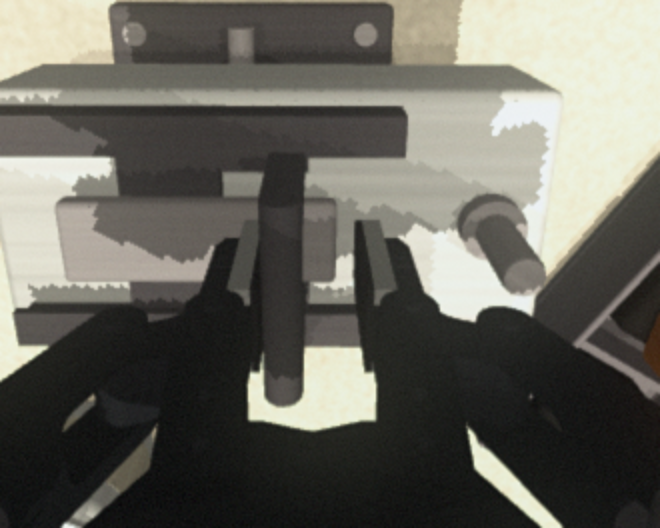

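The bar (column 285) rests against the -x finger and is moving with it. I'll continue in 1 mm steps until the stop.

```bash
python3 -m jog '[{"grip":0.44,"slide":[0,0.1,0],"yaw":0},{"grip":0.44,"slide":[0,0.1,0],"yaw":0},{"grip":0.44,"slide":[0,0,0],"yaw":0}]'; python3 -m jog '[{"grip":0.44,"slide":[0,0.1,0],"yaw":0},{"grip":0.44,"slide":[0,0,0],"yaw":0}]'
```

```text
clock: 9.7
position: [0.6157, -0.0038, 0.2409]
ee_rot: [0.483, 0.876, -0.005, -0.001]
ft_force: [-25.8, -13.2, 29.8]
grip_width: 0.283
grasp_force: 16.9
clock: 9.9
position: [0.616, -0.0036, 0.2408]
ee_rot: [0.483, 0.876, -0.005, -0.001]
ft_force: [-30.8, -14.6, 32.4]
grip_width: 0.28
grasp_force: 19.1
```

The lateral force rises with almost no motion, and the bar is at about 0.027, so the keeper is at its stop. I'll ease back and lift off.

```bash
python3 -m jog '[{"grip":0.44,"slide":[0,-0.3,0],"yaw":0},{"grip":0.44,"slide":[0,-0.2,-0.2],"yaw":0},{"grip":0.44,"slide":[0,-0.2,-0.3],"yaw":0},{"grip":0.44,"slide":[0,0,-0.5],"yaw":0},{"grip":0.44,"slide":[0,0,-1.0],"yaw":0},{"grip":0.44,"slide":[0,0,-2.0],"yaw":0},{"grip":0.44,"slide":[0,0,-3.0],"yaw":0},{"grip":0.44,"slide":[0,0,-3.0],"yaw":0}]'; python3 -m jog '[{"grip":0.44,"slide":[0,0,0],"yaw":0},{"grip":0.44,"slide":[0,0,0],"yaw":0}]'; python3 - <<'E'
from h import *
import cv2
togo(.587,-.021,.566)
k=manip.calibration("wrist");im=manip.camera("wrist")
for x,y,z in [(.026,.019,.19),(.026,-.019,.19),(.04,.013,.165),(.04,-.013,.165)]:
    u,v=proj(k,place([.5874,-.0209,.5658],[(x,y,z)]))[0];cv2.circle(im,(int(u),int(v)),2,(0,0,255),1)
cv2.imwrite("pics/w4.png",cv2.resize(im,(768,576)))
E
```

```text
clock: 10.7
position: [0.6128, -0.0026, 0.3402]
ee_rot: [0.481, 0.877, 0.0, -0.0]
ft_force: [1.1, 0.4, 0.5]
grip_width: 0.277
grasp_force: 0.0
clock: 10.9
position: [0.6131, -0.0026, 0.3396]
ee_rot: [0.481, 0.877, 0.0, 0.001]
ft_force: [-0.7, 0.4, -0.7]
grip_width: 0.274
grasp_force: 0.0
pos [ 0.6131 -0.0026  0.3396] toolz [ 0.001  0.    -1.   ] slide cm [-0.15 -3.2  -0.  ] yaw 0.001 w 0.27413385754342884 F [-0.7  0.4 -0.7] t 10.9 j7 0.3627450505386415
```

View pics/w4.png

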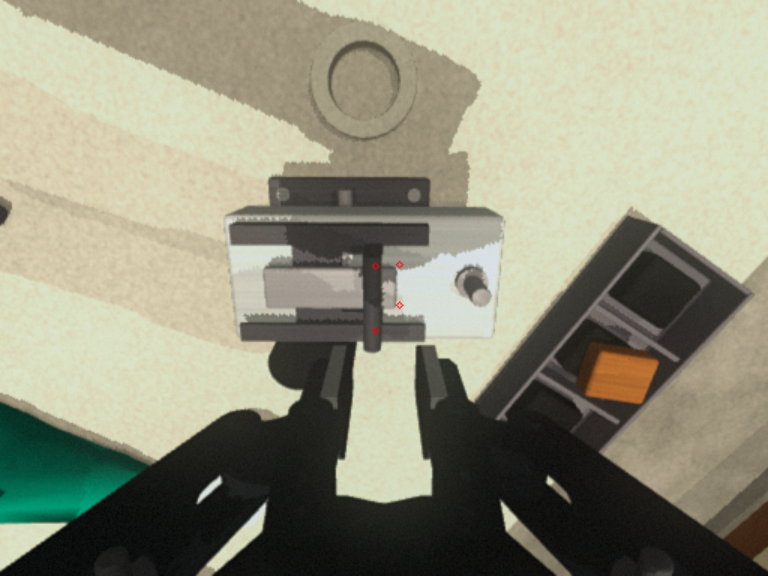

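The bar (column 373) lies where the model puts it at 0.026: the 3 px offset matches the cap's own. The gripper is clear and nothing else has moved, so I'm handing in.

```bash
python3 -c "
from workcell import manip
print(manip.hand_in())"
```

```text
the job is handed in; nothing more can be done
None
```

The plunger was pressed to its stop and the keeper slid home over it to its stop; the gripper is clear and the job is handed in, with no verdict returned.

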